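Lock the fondue drawers with the hex key and put the key away

ROBOT

A 6-joint arm with a two-finger parallel gripper is mounted at the origin on the work surface. World frame = base frame: x ahead of the robot, y to its left, z up, the work surface at z = 0. Lengths are in m, angles in rad, forces in N, time in s.
With the tool pointing down it reaches from about 0.275 to 0.825 m from the base axis. Payload 5.2 kg.
Tool frame: the origin (TCP) lies midway between the tips of the shut fingers; the grasp point (between the pads) lies ctrl.pinch_z behind it (ctrl.pinch_z is the distance from the TCP to the grasp point, in m); z points along the fingers, y is the line along which they close (so a half turn about z gives the same grasp; the last joint's range is limited). The gripper opens to 93 mm and grips with 3 to 60 N. Pads are 15 mm wide; open, the fingers measure 128 mm over their backs; the gripper's body (75 mm by 188 mm) begins 65 mm behind the grasp point.
Start: joints at [-1.409, 0.259, 1.535, -0, 1.348, -0.203], TCP at [0.196, -0.514, 0.219] pointing down, gripper open.
Joint ranges: [-3.14, 3.14], [-0.91, 2.08], [0.19, 2.58], [-1.22, 4.36], [0.22, 2.71], [-3.12, 3.12]. Speed limits (rad/s): [2.57, 2.57, 3.14, 3.14, 3.14, 3.14].

INTERFACE

Orientations are given as a unit quaternion [x, y, z, w].
In Python, from workcell import sensors, snapshot, order, ctrl gives the robot as it stands.
- The arm moves only by the tool step_arm, never from a script. Its argument "commands" is a list of rows, each an object of numbers: "tx", "ty", "tz": the shift along the tool's x, y, z scaled (see below); "rx", "ry", "rz": the turn, a rotation vector about the tool's x, y, z scaled (see below). In form: [{"tx": .., "ty": .., "tz": .., "rx": .., "ry": .., "rz": ..}, ...]. A call has 1 to 20 rows; each row is the pose to reach, as a shift and turn from the pose commanded when the call began, along the tool's axes at that moment; what a row does not reach only later rows make up. The controller multiplies each number of a shift by 0.1 m and each number of a turn by 30 degrees. A row lasts 1/10 s, in which the tool goes at most 50 mm and 8.59 degrees, less where a joint would pass 70% of its speed; a pose out of reach is approached as far as the arm can. A call with a number of a shift or a turn outside -1 to 1 is refused whole. A call with a gripper value outside its range is refused whole. "fingers" is the gripper's target within -1 to 1 (shut at 1, half-way at 0, fully open at -1), set as the call begins (left out, the last holds). The fingers move at their own pace and stop on an object; "force" is the grip in N (left out, the last holds). Time passes only in rows, so rows that repeat a pose let the fingers close. It gives the time, the measured TCP pose, the force, the opening and the grip force at its end, in the units of the state.
- sensors.sense(): the state, without advancing time (a new reading comes with each control period).
- snapshot(name): name is "scene" or "top" or "wrist"; returns a dict with "img" (400x640x3 uint8, red, green, blue), "fx", "fy", "cx", "cy" (pixels), "D" ([k1, k2, p1, p2, k3] as OpenCV has them; the pictures are not rectified), "rvec" (rotation vector, rad) and "tvec" (3), from world to camera coordinates, as OpenCV has them; the wrist camera has in their place "mount" (4x4, takes a point from camera to tool coordinates, whose origin is the TCP and whose axes are the flange's). Camera axes: x right, y down, z forward; pixel columns grow to the right and rows downward; lengths in m; the calibration is good to about 2 mm. A picture is of the moment at which its call begins: read the wrist's pose just before it. There is no depth.
- order.finish_job(): hands the job in; it is judged then, once.
The state is a dict: "clock": time; "joints": joint angles; "joint_vel": joint speeds; "joint_efforts": joint torques, N m; "ee_pos": TCP position; "eef_rot": TCP orientation; "wrist_force": force on the tool from outside, world axes, zero at the start; "ft_torque": the same for the moment, N m; "gripper_width": finger opening in m; "finger_force": force on a finger pad.
Only numpy, scipy, OpenCV 4.12 (cv2) and the standard library are available. Lean on these libraries where they do the work, as an engineer would, in place of code of your own. Each camera call takes 0.05 s, during which the arm holds its last target. There are 200 camera calls.

TASK

Lock the drawer unit: turn the T-handled hex key that stands in the lock on top of it a quarter turn clockwise, seen from above. Then lift the key out and put it away in the square-cornered open plywood box on the table.

Things in the scene. Friction and masses are not known exactly. Their poses are not given: they have to be found in the camera images.
- key_center (a point): Centre, half-way up, of the hex key (97 mm tall, 160 g) standing upright in the lock at the start; z up along its shank, a steel hexagon 16 mm across flats, 75 mm long. On top a flat-sided dark wooden T-handle, 80 mm along the key's y axis, 18 mm thick along x, 22 mm high, its middle 37.5 mm above this point. A lookalike, a round-handled corkscrew, lies on the table.
- lock_mouth (a point): Centre of the mouth of the hex socket the key stands in, level with the drawer unit's top board, 140 mm above the table. Socket 26 mm deep, 17.4 mm across flats: the key has about 10 degrees of play. z up; a pointer lies along its -y axis. The unit's other socket is empty and fixed. Things on the unit reach at most 75 mm above the board, within 75 mm of the axis at most 25 mm.
- lock (a joint): Turn of that lock, rad: 0 as found (pointer along the drawer fronts), growing clockwise seen from above; 1.57 is a quarter turn (pointer towards the drawer fronts: locked). Stops dead at 1.75, turns stiffly (0.06 N m), stays where left.
- keybox_in (a point): Centre of the inner floor, 7 mm above the table, of the fixed open plywood box: outside 150 mm along its x axis, 130 mm along y, 50 mm high, walls 7 mm, z up. It stands to the left or right of the drawer unit; a round white bowl stands on the other side.
Mind the look-alikes: they are no part of the job. What is shaped like the part that bears keybox_in but purple is not meant.

How it is judged:
On the way:
1. the key, standing in its socket, has turned the lock about a quarter turn clockwise (60 degrees or more) (value of joint lock above 1.05 rad and horizontal distance between key_center and lock_mouth below 0.015 m), for 0.1 s.
At the end, for the whole second after the job is handed in: The lock is still turned 60 degrees or more clockwise, and the key rests in the plywood box: its centre within the box's walls (70 mm along x and 60 mm along y of the middle) and less than 75 mm above the table, released and at rest (value of joint lock above 1.05 rad and x of key_center in the frame of keybox_in between -0.07 and 0.07 m and y of key_center in the frame of keybox_in between -0.06 and 0.06 m and height (world z) of key_center below 0.075 m and linear speed of key below 0.03 m/s); the robot touches nothing.
It also fails if it takes over 54 s, if anything falls off the work surface, if the arm or the gripper's body presses on something with over 40 N, if the wrist force passes 120 N, or if a joint passes its speed limit or range.

## Working session

There is one attempt and no reset: what is moved stays moved. The work goes in short steps, Python scripts to look and compute and a tool call to move; the robot and the scene stay as the last step left them, time stands still between calls to the robot, and variables do not carry over. Pictures are saved under pics/ and viewed, at most 10 in all, crops included, and the job is handed in when it is done.

Besides the shell and the picture viewer there is one more tool, called after ">>>" by a JSON object that holds its "method" and its "body", one argument or row to a line. step_arm: Moves the arm, as the interface text tells. Shifts and turns lie within -1 to 1; 1 stands for 0.1 m of shift or 30 degrees of turn. Its arguments: {"type":"object","properties":{"commands":{"type":"array"},"fingers":{"type":"number"},"force":{"type":"number"}},"required":["commands"]}

```bash
mkdir -p pics; cat > h.py <<'E'
import numpy as np, cv2, json
from workcell import sensors, snapshot, order, ctrl
from scipy.spatial.transform import Rotation as R
def cam(s,st=None):
    K=np.array([[s['fx'],0,s['cx']],[0,s['fy'],s['cy']],[0,0,1.]])
    if 'mount' in s:
        T=np.eye(4);T[:3,:3]=R.from_quat(st['eef_rot']).as_matrix();T[:3,3]=st['ee_pos']
        W=T@np.array(s['mount']); Rm=W[:3,:3].T; t=-Rm@W[:3,3]
    else:
        Rm=cv2.Rodrigues(np.array(s['rvec'],float))[0]; t=np.array(s['tvec'],float).ravel()
    return K,np.array(s['D'],float),Rm,t
def cast(c,px,z):
    K,D,Rm,t=c
    n=cv2.undistortPoints(np.array(px,float).reshape(-1,1,2),K,D).reshape(-1,2)
    d=np.c_[n,np.ones(len(n))]@Rm; o=-Rm.T@t
    return o+d*((z-o[2])/d[:,2])[:,None]
def proj(c,P):
    K,D,Rm,t=c
    return cv2.projectPoints(np.array(P,float).reshape(-1,3),cv2.Rodrigues(Rm)[0],t,K,D)[0].reshape(-1,2)
def shot(name,f):
    st=sensors.sense(); s=snapshot(name); cv2.imwrite('pics/'+f,s['img'][:,:,::-1]); 
    np.save('pics/'+f[:-4]+'.npy',s['img'])
    return s,cam(s,st)
E
python3 - <<'E'
from h import *
for n in ['top','scene']:
    s,c=shot(n,n+'0.png'); print(n,-c[2].T@c[3])
print(ctrl.pinch_z, sensors.sense())
E
```

```text
top [ 0.28064657 -0.00846886  1.4547781 ]
scene [0.84288065 0.32461463 0.99184231]
0.0188 {'clock': 0.1, 'joints': array([-1.40880969e+00,  2.59265685e-01,  1.53595451e+00, -2.83878101e-05,
        1.34799298e+00, -2.02790653e-01]), 'joint_vel': array([-0.00021196, -0.00161093, -0.00372019, -0.00025985,  0.00122325,
        0.00048881]), 'joint_efforts': array([ 2.22085728e-03, -4.38215375e+01, -2.84638774e+01,  7.18679954e-02,
        3.61686491e-02, -6.33484296e-05]), 'ee_pos': array([ 0.19614514, -0.51331819,  0.2179109 ]), 'eef_rot': array([ 9.83412355e-01,  1.81382149e-01,  2.69217903e-06, -8.10375019e-04]), 'wrist_force': array([ 0.76840813,  0.17994795, -0.68936732]), 'ft_torque': array([-0.05298913,  0.02359263, -0.00992676]), 'finger_force': 0.0, 'gripper_width': 0.09274949638286703}
```

View pics/top0.png

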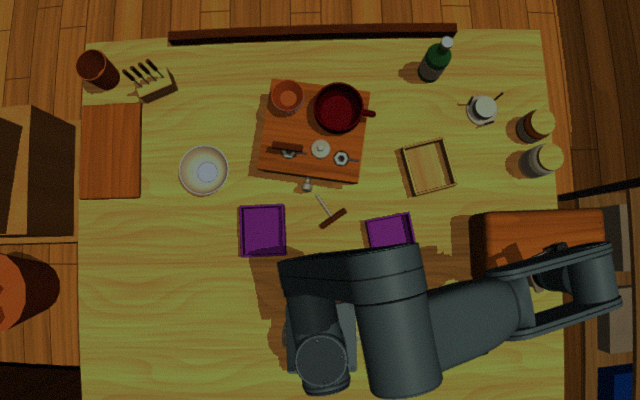

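View pics/scene0.png

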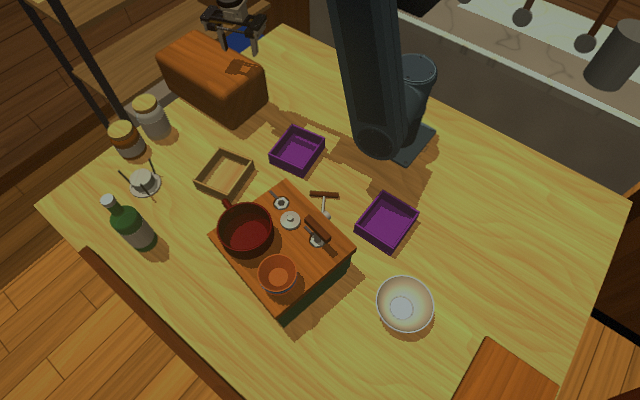

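The top view shows the key's dark handle at (287,149) over the left socket (289,153). The other socket at (342,158) is empty, and the plywood box is at (428,167), opposite the bowl at (203,170). The corkscrew at (330,212) and the purple boxes at (262,230) and (389,231) are look-alikes. I'll confirm this in an enlarged crop.

```bash
python3 - <<'E'
from h import *
a=np.load('pics/top0.npy')[120:240,240:470]; b=np.load('pics/scene0.npy')[140:260,190:420]
a=cv2.resize(a,None,fx=2.6,fy=2.6,interpolation=2); b=cv2.resize(b,None,fx=2.4,fy=2.4,interpolation=2)
w=max(a.shape[1],b.shape[1]); P=lambda i:cv2.copyMakeBorder(i,0,0,0,w-i.shape[1],0)
o=np.vstack([P(a),P(b)]); print(o.shape); cv2.imwrite('pics/crop0.png',o[:,:,::-1])
E
```

```text
(600, 598, 3)
```

View pics/crop0.png

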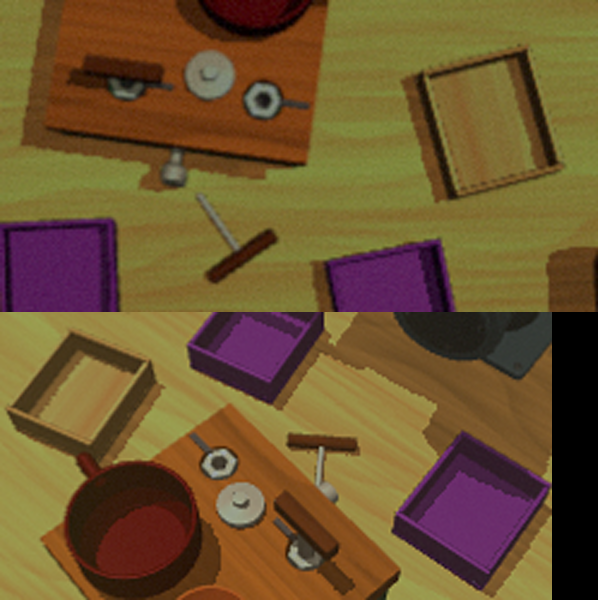

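The crop confirms it: the flat-sided dark T-handle stands in the left socket on the unit, its pointer to the right. The plywood-coloured box is on the right. I'll measure both.

```bash
python3 - <<'E'
from h import *
s=snapshot('top');c=cam(s); s2=snapshot('scene');c2=cam(s2)
T=lambda x,y:(240+x/2.6,120+y/2.6); S=lambda x,y:(190+x/2.4,140+(y-312)/2.4)
print('handle top-face ends',cast(c,[T(85,63),T(162,71)],.211))
print('mouth top',cast(c,[T(127,86)],.14),'scene',cast(c2,[S(303,553)],.14))
print('handle top scene corners',cast(c2,[S(276,499),S(286,492),S(338,541),S(330,551)],.211))
b=cast(c,[T(420,72),T(527,47),T(563,167),T(452,198)],.05); print('box top corners',b,b.mean(0),np.linalg.norm(np.diff(b,axis=0),axis=1))
b=cast(c2,[S(71,333),S(155,370),S(93,446),S(10,408)],.05); print('box scene',b,b.mean(0))
E
```

```text
handle top-face ends [[0.53789844 0.11012965 0.211     ]
 [0.52737623 0.03313306 0.211     ]]
mouth top [[0.52646872 0.07285255 0.14      ]] scene [[0.53566162 0.07433304 0.14      ]]
handle top scene corners [[0.53188239 0.03764491 0.211     ]
 [0.51959326 0.04043917 0.211     ]
 [0.53040973 0.11381262 0.211     ]
 [0.54359032 0.11421594 0.211     ]]
box top corners [[ 0.55033498 -0.25356474  0.05      ]
 [ 0.57659154 -0.3785515   0.05      ]
 [ 0.43753591 -0.41199837  0.05      ]
 [ 0.40599866 -0.28298853  0.05      ]] [ 0.49261527 -0.33177578  0.05      ] [0.1277149  0.14302155 0.13280865]
box scene [[ 0.4428946  -0.39925105  0.05      ]
 [ 0.41783578 -0.26733478  0.05      ]
 [ 0.55087118 -0.24710974  0.05      ]
 [ 0.57652881 -0.37172829  0.05      ]] [ 0.49703259 -0.32135597  0.05      ]
```

>>> {"method": "step_arm", "body": {
  "commands": [
    {"tz": -0.5},
    {"tz": -1.0},
    {"tz": -1.0},
    {"tz": -1.0}
  ]
}}

```text
invalid input
```

>>> {"method": "step_arm", "body": {
  "commands": [
    {"tx": 0, "ty": 0, "tz": -0.5, "rx": 0, "ry": 0, "rz": 0},
    {"tx": 0, "ty": 0, "tz": -1.0, "rx": 0, "ry": 0, "rz": 0},
    {"tx": 0, "ty": 0, "tz": -1.0, "rx": 0, "ry": 0, "rz": 0}
  ]
}}

```text
clock: 0.5
ee_pos: [0.1968, -0.5167, 0.326]
eef_rot: [0.983, 0.181, -0.0, 0.006]
wrist_force: [0.6, -0.5, -0.1]
gripper_width: 0.0926
finger_force: 0.0
```

>>> {"method": "step_arm", "body": {
  "commands": [
    {"tx": 0.43, "ty": -0.36, "tz": 0, "rx": 0, "ry": 0, "rz": 0},
    {"tx": 0.87, "ty": -0.72, "tz": 0, "rx": 0, "ry": 0, "rz": 0},
    {"tx": 0.87, "ty": -0.72, "tz": 0, "rx": 0, "ry": 0, "rz": 0}
  ]
}}

```text
clock: 0.8
ee_pos: [0.2534, -0.4118, 0.3187]
eef_rot: [0.983, 0.183, 0.001, -0.001]
wrist_force: [0.2, -0.6, 0.7]
gripper_width: 0.0933
finger_force: 0.0
```

>>> {"method": "step_arm", "body": {
  "commands": [
    {"tx": 0.43, "ty": -0.36, "tz": 0, "rx": 0, "ry": 0, "rz": 0},
    {"tx": 0.87, "ty": -0.72, "tz": 0, "rx": 0, "ry": 0, "rz": 0},
    {"tx": 0.87, "ty": -0.72, "tz": 0, "rx": 0, "ry": 0, "rz": 0}
  ]
}}

```text
clock: 1.1
ee_pos: [0.3087, -0.3139, 0.3187]
eef_rot: [0.983, 0.183, 0.001, -0.0]
wrist_force: [-0.3, 0.3, 0.6]
gripper_width: 0.0932
finger_force: 0.0
```

>>> {"method": "step_arm", "body": {
  "commands": [
    {"tx": 0.43, "ty": -0.36, "tz": 0, "rx": 0, "ry": 0, "rz": 0},
    {"tx": 0.87, "ty": -0.72, "tz": 0, "rx": 0, "ry": 0, "rz": 0},
    {"tx": 0.87, "ty": -0.72, "tz": 0, "rx": 0, "ry": 0, "rz": 0}
  ]
}}

```text
clock: 1.4
ee_pos: [0.3643, -0.216, 0.3186]
eef_rot: [0.983, 0.183, 0.0, -0.0]
wrist_force: [0.2, -0.4, 0.5]
gripper_width: 0.0931
finger_force: 0.0
```

>>> {"method": "step_arm", "body": {
  "commands": [
    {"tx": 0.43, "ty": -0.36, "tz": 0, "rx": 0, "ry": 0, "rz": 0},
    {"tx": 0.87, "ty": -0.72, "tz": 0, "rx": 0, "ry": 0, "rz": 0},
    {"tx": 0.87, "ty": -0.72, "tz": 0, "rx": 0, "ry": 0, "rz": 0}
  ]
}}

```text
clock: 1.7
ee_pos: [0.4201, -0.1177, 0.3185]
eef_rot: [0.983, 0.183, 0.0, -0.0]
wrist_force: [-0.4, -0.6, 0.2]
gripper_width: 0.093
finger_force: 0.0
```

>>> {"method": "step_arm", "body": {
  "commands": [
    {"tx": 0, "ty": 0, "tz": 0, "rx": 0, "ry": 0, "rz": -0.25},
    {"tx": 0, "ty": 0, "tz": 0, "rx": 0, "ry": 0, "rz": -0.5},
    {"tx": 0, "ty": 0, "tz": 0, "rx": 0, "ry": 0, "rz": -0.75},
    {"tx": 0, "ty": 0, "tz": 0, "rx": 0, "ry": 0, "rz": -1},
    {"tx": 0, "ty": 0, "tz": 0, "rx": 0, "ry": 0, "rz": -1}
  ]
}}

```text
clock: 2.2
ee_pos: [0.4188, -0.1214, 0.3183]
eef_rot: [0.903, 0.43, -0.0, 0.0]
wrist_force: [0.1, 0.3, 0.3]
gripper_width: 0.093
finger_force: 0.0
```

>>> {"method": "step_arm", "body": {
  "commands": [
    {"tx": 0, "ty": 0, "tz": 0, "rx": 0, "ry": 0, "rz": -0.25},
    {"tx": 0, "ty": 0, "tz": 0, "rx": 0, "ry": 0, "rz": -0.5},
    {"tx": 0, "ty": 0, "tz": 0, "rx": 0, "ry": 0, "rz": -0.75},
    {"tx": 0, "ty": 0, "tz": 0, "rx": 0, "ry": 0, "rz": -1},
    {"tx": 0, "ty": 0, "tz": 0, "rx": 0, "ry": 0, "rz": -1}
  ]
}}

```text
clock: 2.7
ee_pos: [0.4187, -0.1212, 0.3185]
eef_rot: [0.762, 0.648, -0.0, 0.0]
wrist_force: [-0.4, 0.6, -0.1]
gripper_width: 0.0926
finger_force: 0.0
```

>>> {"method": "step_arm", "body": {
  "commands": [
    {"tx": 0.5, "ty": 0.2, "tz": 0, "rx": 0, "ry": 0, "rz": 0},
    {"tx": 1, "ty": 0.4, "tz": 0, "rx": 0, "ry": 0, "rz": 0},
    {"tx": 1, "ty": 0.4, "tz": 0, "rx": 0, "ry": 0, "rz": 0}
  ]
}}

```text
clock: 3.0
ee_pos: [0.4756, -0.0249, 0.3184]
eef_rot: [0.762, 0.648, 0.001, -0.0]
wrist_force: [-1.3, 0.0, -0.0]
gripper_width: 0.0929
finger_force: 0.0
```

>>> {"method": "step_arm", "body": {
  "commands": [
    {"tx": 0.5, "ty": 0.2, "tz": 0, "rx": 0, "ry": 0, "rz": 0},
    {"tx": 1, "ty": 0.4, "tz": 0, "rx": 0, "ry": 0, "rz": 0},
    {"tx": 1, "ty": 0.4, "tz": 0, "rx": 0, "ry": 0, "rz": 0},
    {"tx": 1, "ty": 0.4, "tz": 0, "rx": 0, "ry": 0, "rz": 0}
  ]
}}

```text
clock: 3.4
ee_pos: [0.5294, 0.0647, 0.3179]
eef_rot: [0.761, 0.649, -0.001, -0.0]
wrist_force: [-0.4, -0.2, -0.3]
gripper_width: 0.093
finger_force: 0.0
```

```bash
python3 - <<'E'
from h import *
s,c=shot('wrist','w1.png'); print(sensors.sense()['ee_pos'],-c[2].T@c[3]); print(proj(c,[[.532,.0745,.211],[.5265,.036,.211],[.5375,.113,.211],[.531,.0735,.14]]))
E
```

```text
[0.52896342 0.06362808 0.3181819 ] [0.54004996 0.12952279 0.48415932]
[[323.34358561 181.11541376]
 [324.0754011  224.19251031]
 [322.55941835 135.17362169]
 [322.38808032 168.92033516]]
```

View pics/w1.png

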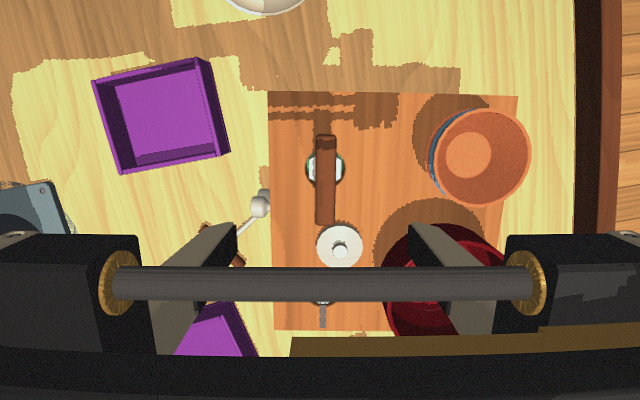

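The wrist view shows the handle standing from (325,135) to (325,225). That puts its centre near (325,180), against a predicted (323,181), so it's about 1–2 mm off. I'll correct for that and descend.

```bash
python3 - <<'E'
from h import *
st=sensors.sense(); c=cam(snapshot('wrist'),st)
e=cast(c,[(326,135),(325,225)],.211); print(e,e.mean(0)); d=e[0]-e[1]; print(np.degrees(np.arctan2(d[1],d[0])),np.linalg.norm(d))
m=e.mean(0); m[2]=.2-ctrl.pinch_z
Rm=R.from_quat(st['eef_rot']); print(Rm.as_euler('xyz',degrees=True),(Rm.inv().apply(m-st['ee_pos']))/.1, cast(c,[(325,168)],.14))
E
```

```text
[[0.53992806 0.11157826 0.211     ]
 [0.52670461 0.03395401 0.211     ]] [0.53331634 0.07276613 0.211     ]
80.33234972948335 0.07874251206941889
[-1.79938025e+02  6.50035776e-02  8.08192926e+01] [0.09870902 0.02987354 1.36967638] [[0.53347567 0.07288264 0.14      ]]
```

>>> {"method": "step_arm", "body": {
  "commands": [
    {"tx": 0.1, "ty": 0.03, "tz": 0.3, "rx": 0, "ry": 0, "rz": 0},
    {"tx": 0.1, "ty": 0.03, "tz": 0.6, "rx": 0, "ry": 0, "rz": 0},
    {"tx": 0.1, "ty": 0.03, "tz": 0.8, "rx": 0, "ry": 0, "rz": 0},
    {"tx": 0.1, "ty": 0.03, "tz": 0.8, "rx": 0, "ry": 0, "rz": 0}
  ]
}}

```text
clock: 3.9
ee_pos: [0.5313, 0.0718, 0.236]
eef_rot: [0.762, 0.647, -0.002, -0.002]
wrist_force: [0.1, -0.2, -0.1]
gripper_width: 0.093
finger_force: 0.0
```

>>> {"method": "step_arm", "body": {
  "commands": [
    {"tx": 0, "ty": 0, "tz": 0.2, "rx": 0, "ry": 0, "rz": 0},
    {"tx": 0, "ty": 0, "tz": 0.4, "rx": 0, "ry": 0, "rz": 0},
    {"tx": 0, "ty": 0, "tz": 0.56, "rx": 0, "ry": 0, "rz": 0},
    {"tx": 0, "ty": 0, "tz": 0.56, "rx": 0, "ry": 0, "rz": 0}
  ]
}}

```text
clock: 4.3
ee_pos: [0.5328, 0.0723, 0.1821]
eef_rot: [0.762, 0.648, -0.001, -0.001]
wrist_force: [-0.2, -0.0, -0.8]
gripper_width: 0.0928
finger_force: 0.0
```

>>> {"method": "step_arm", "body": {
  "commands": [
    {"tx": 0, "ty": 0, "tz": 0, "rx": 0, "ry": 0, "rz": 0},
    {"tx": 0, "ty": 0, "tz": 0, "rx": 0, "ry": 0, "rz": 0},
    {"tx": 0, "ty": 0, "tz": 0, "rx": 0, "ry": 0, "rz": 0},
    {"tx": 0, "ty": 0, "tz": 0, "rx": 0, "ry": 0, "rz": 0},
    {"tx": 0, "ty": 0, "tz": 0, "rx": 0, "ry": 0, "rz": 0},
    {"tx": 0, "ty": 0, "tz": 0, "rx": 0, "ry": 0, "rz": 0},
    {"tx": 0, "ty": 0, "tz": 0, "rx": 0, "ry": 0, "rz": 0},
    {"tx": 0, "ty": 0, "tz": 0, "rx": 0, "ry": 0, "rz": 0}
  ],
  "fingers": 1,
  "force": 30
}}

```text
clock: 5.1
ee_pos: [0.5337, 0.0737, 0.1826]
eef_rot: [0.761, 0.649, -0.0, -0.0]
wrist_force: [0.3, 0.8, -0.4]
gripper_width: 0.0334
finger_force: 0.0
```

>>> {"method": "step_arm", "body": {
  "commands": [
    {"tx": 0, "ty": 0, "tz": 0, "rx": 0, "ry": 0, "rz": 0},
    {"tx": 0, "ty": 0, "tz": 0, "rx": 0, "ry": 0, "rz": 0},
    {"tx": 0, "ty": 0, "tz": 0, "rx": 0, "ry": 0, "rz": 0},
    {"tx": 0, "ty": 0, "tz": 0, "rx": 0, "ry": 0, "rz": 0},
    {"tx": 0, "ty": 0, "tz": 0, "rx": 0, "ry": 0, "rz": 0},
    {"tx": 0, "ty": 0, "tz": 0, "rx": 0, "ry": 0, "rz": 0}
  ]
}}

```text
clock: 5.7
ee_pos: [0.5337, 0.0736, 0.1826]
eef_rot: [0.761, 0.649, -0.0, -0.0]
wrist_force: [-0.2, -0.1, -0.5]
gripper_width: 0.0176
finger_force: 30.0
```

Gripped at 17.6 mm with negligible side force. I'll turn it 30° first and check the forces.

>>> {"method": "step_arm", "body": {
  "commands": [
    {"tx": 0, "ty": 0, "tz": 0, "rx": 0, "ry": 0, "rz": 0.2},
    {"tx": 0, "ty": 0, "tz": 0, "rx": 0, "ry": 0, "rz": 0.4},
    {"tx": 0, "ty": 0, "tz": 0, "rx": 0, "ry": 0, "rz": 0.6},
    {"tx": 0, "ty": 0, "tz": 0, "rx": 0, "ry": 0, "rz": 0.8},
    {"tx": 0, "ty": 0, "tz": 0, "rx": 0, "ry": 0, "rz": 1},
    {"tx": 0, "ty": 0, "tz": 0, "rx": 0, "ry": 0, "rz": 1}
  ]
}}

```text
clock: 6.3
ee_pos: [0.5339, 0.0735, 0.1826]
eef_rot: [0.903, 0.429, 0.0, 0.0]
wrist_force: [0.7, -0.6, -0.3]
gripper_width: 0.0178
finger_force: 30.0
```

```bash
python3 - <<'E'
from h import *
st=sensors.sense(); print(st['wrist_force'],st['ft_torque'],st['joints'])
E
```

```text
[ 0.69821005 -0.58377155 -0.31700456] [-0.12703843 -0.18969191 -0.01616708] [-7.01223901e-02  2.65847607e-01  1.61648111e+00 -1.83742376e-04
  1.25897383e+00  6.13258725e-01]
```

>>> {"method": "step_arm", "body": {
  "commands": [
    {"tx": 0, "ty": 0, "tz": 0, "rx": 0, "ry": 0, "rz": 0.2},
    {"tx": 0, "ty": 0, "tz": 0, "rx": 0, "ry": 0, "rz": 0.4},
    {"tx": 0, "ty": 0, "tz": 0, "rx": 0, "ry": 0, "rz": 0.6},
    {"tx": 0, "ty": 0, "tz": 0, "rx": 0, "ry": 0, "rz": 0.8},
    {"tx": 0, "ty": 0, "tz": 0, "rx": 0, "ry": 0, "rz": 1},
    {"tx": 0, "ty": 0, "tz": 0, "rx": 0, "ry": 0, "rz": 1}
  ]
}}

```text
clock: 6.9
ee_pos: [0.534, 0.0733, 0.1826]
eef_rot: [0.983, 0.182, 0.0, 0.0]
wrist_force: [1.2, -1.8, -2.4]
gripper_width: 0.018
finger_force: 30.0
```

>>> {"method": "step_arm", "body": {
  "commands": [
    {"tx": 0, "ty": 0, "tz": 0, "rx": 0, "ry": 0, "rz": 0.2},
    {"tx": 0, "ty": 0, "tz": 0, "rx": 0, "ry": 0, "rz": 0.4},
    {"tx": 0, "ty": 0, "tz": 0, "rx": 0, "ry": 0, "rz": 0.6},
    {"tx": 0, "ty": 0, "tz": 0, "rx": 0, "ry": 0, "rz": 0.8},
    {"tx": 0, "ty": 0, "tz": 0, "rx": 0, "ry": 0, "rz": 1},
    {"tx": 0, "ty": 0, "tz": 0, "rx": 0, "ry": 0, "rz": 1}
  ]
}}

```text
clock: 7.5
ee_pos: [0.534, 0.0731, 0.1826]
eef_rot: [0.997, -0.078, 0.0, 0.0]
wrist_force: [1.6, -3.2, -1.5]
gripper_width: 0.0179
finger_force: 30.0
```

```bash
python3 - <<'E'
from h import *
st=sensors.sense(); print(st['wrist_force'],st['ft_torque'],st['joints'])
s,c=shot('scene','s1.png'); o=cv2.resize(s['img'][150:290,230:390],None,fx=3.5,fy=3.5,interpolation=2); cv2.imwrite('pics/s1c.png',o[:,:,::-1])
E
```

```text
[ 1.58843326 -3.15439009 -1.45612315] [-0.5816574  -0.28722746  0.04559213] [-7.04291022e-02  2.65857676e-01  1.61644143e+00 -1.00496911e-03
  1.25888599e+00  1.65629735e+00]
```

View pics/s1c.png

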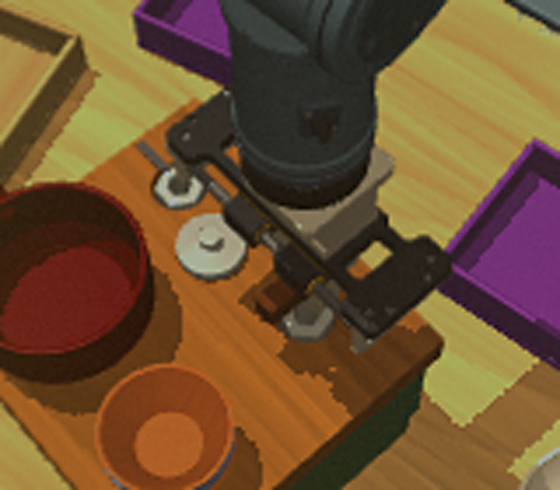

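The pointer has left its old place and the handle now runs away from the camera, so the key has turned. I'll add 6°, ease back, and lift it straight up.

>>> {"method": "step_arm", "body": {
  "commands": [
    {"tx": 0, "ty": 0, "tz": 0, "rx": 0, "ry": 0, "rz": 0.2},
    {"tx": 0, "ty": 0, "tz": 0, "rx": 0, "ry": 0, "rz": 0.2},
    {"tx": 0, "ty": 0, "tz": 0, "rx": 0, "ry": 0, "rz": 0.2},
    {"tx": 0, "ty": 0, "tz": 0, "rx": 0, "ry": 0, "rz": 0.05},
    {"tx": 0, "ty": 0, "tz": 0, "rx": 0, "ry": 0, "rz": 0.05}
  ]
}}

```text
clock: 8.05
ee_pos: [0.534, 0.0733, 0.1827]
eef_rot: [0.996, -0.09, 0.0, 0.0]
wrist_force: [1.3, -3.3, -2.8]
gripper_width: 0.018
finger_force: 30.0
```

>>> {"method": "step_arm", "body": {
  "commands": [
    {"tx": 0, "ty": 0, "tz": -0.1, "rx": 0, "ry": 0, "rz": 0},
    {"tx": 0, "ty": 0, "tz": -0.2, "rx": 0, "ry": 0, "rz": 0},
    {"tx": 0, "ty": 0, "tz": -0.3, "rx": 0, "ry": 0, "rz": 0},
    {"tx": 0, "ty": 0, "tz": -0.45, "rx": 0, "ry": 0, "rz": 0},
    {"tx": 0, "ty": 0, "tz": -0.7, "rx": 0, "ry": 0, "rz": 0},
    {"tx": 0, "ty": 0, "tz": -1, "rx": 0, "ry": 0, "rz": 0},
    {"tx": 0, "ty": 0, "tz": -1, "rx": 0, "ry": 0, "rz": 0}
  ]
}}

```text
clock: 8.75
ee_pos: [0.5355, 0.0746, 0.288]
eef_rot: [0.996, -0.092, 0.004, -0.001]
wrist_force: [1.3, 0.1, -1.8]
gripper_width: 0.0177
finger_force: 30.0
```

>>> {"method": "step_arm", "body": {
  "commands": [
    {"tx": 0, "ty": 0, "tz": -0.3, "rx": 0, "ry": 0, "rz": 0},
    {"tx": 0, "ty": 0, "tz": -0.5, "rx": 0, "ry": 0, "rz": 0},
    {"tx": 0, "ty": 0, "tz": -0.5, "rx": 0, "ry": 0, "rz": 0}
  ]
}}

```text
clock: 9.05
ee_pos: [0.5345, 0.0743, 0.3351]
eef_rot: [0.996, -0.092, 0.002, -0.001]
wrist_force: [1.0, -0.1, -1.9]
gripper_width: 0.0177
finger_force: 30.0
```

```bash
python3 - <<'E'
from h import *
print(sensors.sense()['wrist_force'])
s,c=shot('scene','s2.png'); s2,c2=shot('wrist','w2.png')
a=cv2.resize(s['img'][100:290,190:390],None,fx=2.1,fy=2.1,interpolation=2); b=s2['img'][:300,170:540]
o=np.zeros((400,a.shape[1]+370,3),np.uint8); o[:a.shape[0],:a.shape[1]]=a; o[:300,a.shape[1]:]=b; cv2.imwrite('pics/c2.png',o[:,:,::-1])
E
```

```text
[ 0.96660332 -0.05192611 -1.91153411]
```

View pics/c2.png

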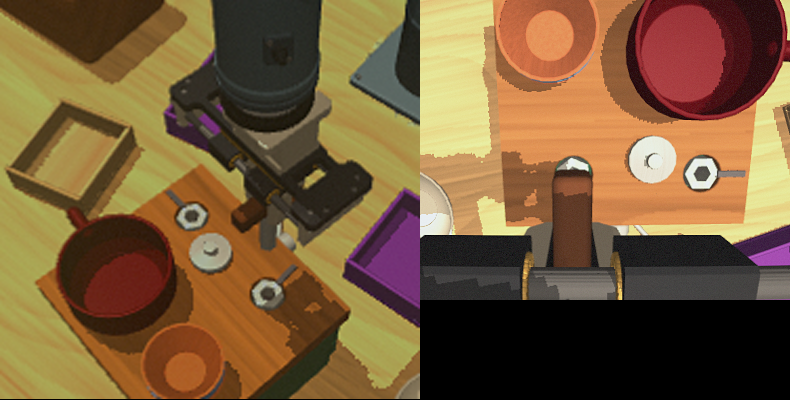

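The lock pointer now points towards the drawer fronts at (288,272) in the crop, and the key hangs in the gripper with both sockets empty. Next is the box.

>>> {"method": "step_arm", "body": {
  "commands": [
    {"tx": 0.04, "ty": 0.4, "tz": 0, "rx": 0, "ry": 0, "rz": 0},
    {"tx": 0.08, "ty": 0.8, "tz": 0, "rx": 0, "ry": 0, "rz": 0},
    {"tx": 0.08, "ty": 1, "tz": 0, "rx": 0, "ry": 0, "rz": 0}
  ]
}}

```text
clock: 9.45
ee_pos: [0.5221, -0.0281, 0.3302]
eef_rot: [0.996, -0.093, -0.002, 0.0]
wrist_force: [0.4, -0.1, -2.2]
gripper_width: 0.0179
finger_force: 30.0
```

>>> {"method": "step_arm", "body": {
  "commands": [
    {"tx": 0.04, "ty": 0.4, "tz": 0, "rx": 0, "ry": 0, "rz": 0},
    {"tx": 0.08, "ty": 0.8, "tz": 0, "rx": 0, "ry": 0, "rz": 0},
    {"tx": 0.08, "ty": 1, "tz": 0, "rx": 0, "ry": 0, "rz": 0}
  ]
}}

```text
clock: 9.75
ee_pos: [0.5115, -0.1282, 0.3301]
eef_rot: [0.996, -0.093, -0.002, -0.0]
wrist_force: [0.0, 0.3, -1.5]
gripper_width: 0.018
finger_force: 30.0
```

>>> {"method": "step_arm", "body": {
  "commands": [
    {"tx": 0.04, "ty": 0.4, "tz": 0, "rx": 0, "ry": 0, "rz": 0},
    {"tx": 0.08, "ty": 0.8, "tz": 0, "rx": 0, "ry": 0, "rz": 0},
    {"tx": 0.08, "ty": 1, "tz": 0, "rx": 0, "ry": 0, "rz": 0}
  ]
}}

```text
clock: 10.05
ee_pos: [0.501, -0.228, 0.3299]
eef_rot: [0.996, -0.093, -0.002, -0.001]
wrist_force: [-0.1, 0.9, -1.4]
gripper_width: 0.0179
finger_force: 30.0
```

>>> {"method": "step_arm", "body": {
  "commands": [
    {"tx": 0.04, "ty": 0.4, "tz": 0, "rx": 0, "ry": 0, "rz": 0},
    {"tx": 0.08, "ty": 0.8, "tz": 0, "rx": 0, "ry": 0, "rz": 0},
    {"tx": 0.08, "ty": 1, "tz": 0, "rx": 0, "ry": 0, "rz": 0},
    {"tx": 0.08, "ty": 1, "tz": 0, "rx": 0, "ry": 0, "rz": 0}
  ]
}}

```text
clock: 10.45
ee_pos: [0.4904, -0.3274, 0.33]
eef_rot: [0.996, -0.094, -0.002, -0.001]
wrist_force: [0.4, 0.7, -1.7]
gripper_width: 0.0179
finger_force: 30.0
```

```bash
python3 - <<'E'
from h import *
s,c=shot('scene','s3.png'); s2,c2=shot('wrist','w3.png')
a=cv2.resize(s['img'][60:250,150:350],None,fx=1.9,fy=1.9,interpolation=2); b=s2['img'][:300,150:550]
o=np.zeros((370,a.shape[1]+400,3),np.uint8); o[:a.shape[0],:a.shape[1]]=a; o[:300,a.shape[1]:]=b; cv2.imwrite('pics/c3.png',o[:,:,::-1])
E
```

```text
(no output)
```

View pics/c3.png

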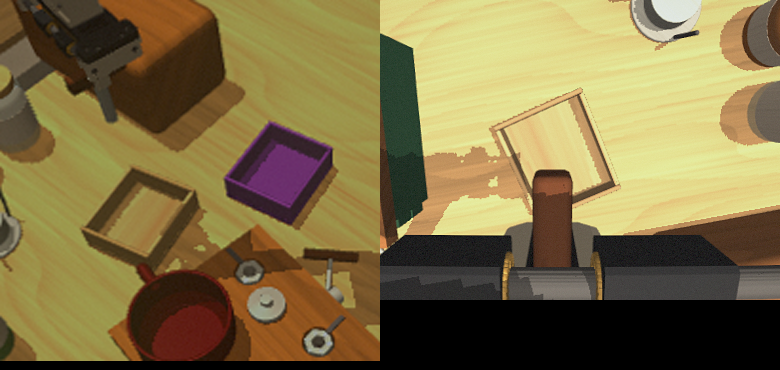

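The key hangs over the plywood box, whose visible wrist-image corners are (260,128), (352,90) and (390,186). I'll check its centre with those.

```bash
python3 - <<'E'
from h import *
st=sensors.sense(); c=cam(snapshot('wrist'),st)
b=cast(c,[(260,128),(352,90),(390,186)],.05); print(b,(b[0]+b[2])/2,np.linalg.norm(np.diff(b,axis=0),axis=1))
m=(b[0]+b[2])/2; m[2]=st['ee_pos'][2]
print(R.from_quat(st['eef_rot']).inv().apply(m-st['ee_pos'])/.1, st['ee_pos'])
E
```

```text
[[ 0.55330616 -0.24973502  0.05      ]
 [ 0.57901198 -0.38040363  0.05      ]
 [ 0.44100958 -0.41178735  0.05      ]] [ 0.49715787 -0.33076118  0.05      ] [0.1331731  0.14152597]
[ 0.06916166  0.04999786 -0.00027165] [ 0.49128319 -0.32457086  0.33122616]
```

>>> {"method": "step_arm", "body": {
  "commands": [
    {"tx": 0.07, "ty": 0.05, "tz": 0.4, "rx": 0, "ry": 0, "rz": 0},
    {"tx": 0.07, "ty": 0.05, "tz": 0.8, "rx": 0, "ry": 0, "rz": 0},
    {"tx": 0.07, "ty": 0.05, "tz": 1, "rx": 0, "ry": 0, "rz": 0}
  ]
}}

```text
clock: 10.9
ee_pos: [0.4969, -0.3284, 0.2291]
eef_rot: [0.996, -0.091, -0.002, -0.002]
wrist_force: [-0.3, -1.0, -1.5]
gripper_width: 0.0173
finger_force: 30.0
```

>>> {"method": "step_arm", "body": {
  "commands": [
    {"tx": 0, "ty": 0, "tz": 0.4, "rx": 0, "ry": 0, "rz": 0},
    {"tx": 0, "ty": 0, "tz": 0.7, "rx": 0, "ry": 0, "rz": 0},
    {"tx": 0, "ty": 0, "tz": 1, "rx": 0, "ry": 0, "rz": 0},
    {"tx": 0, "ty": 0, "tz": 1, "rx": 0, "ry": 0, "rz": 0}
  ]
}}

```text
clock: 11.3
ee_pos: [0.4957, -0.3275, 0.1285]
eef_rot: [0.996, -0.091, -0.003, -0.003]
wrist_force: [0.1, 0.2, -1.9]
gripper_width: 0.0174
finger_force: 30.0
```

>>> {"method": "step_arm", "body": {
  "commands": [
    {"tx": 0, "ty": 0, "tz": 0.2, "rx": 0, "ry": 0, "rz": 0},
    {"tx": 0, "ty": 0, "tz": 0.35, "rx": 0, "ry": 0, "rz": 0},
    {"tx": 0, "ty": 0, "tz": 0.45, "rx": 0, "ry": 0, "rz": 0},
    {"tx": 0, "ty": 0, "tz": 0.5, "rx": 0, "ry": 0, "rz": 0},
    {"tx": 0, "ty": 0, "tz": 0.5, "rx": 0, "ry": 0, "rz": 0}
  ]
}}

```text
clock: 11.8
ee_pos: [0.4979, -0.3313, 0.083]
eef_rot: [0.996, -0.092, 0.0, -0.0]
wrist_force: [0.3, 0.1, -1.8]
gripper_width: 0.0178
finger_force: 30.0
```

>>> {"method": "step_arm", "body": {
  "commands": [
    {"tx": 0, "ty": 0, "tz": 0.02, "rx": 0, "ry": 0, "rz": 0},
    {"tx": 0, "ty": 0, "tz": 0.04, "rx": 0, "ry": 0, "rz": 0},
    {"tx": 0, "ty": 0, "tz": 0.06, "rx": 0, "ry": 0, "rz": 0},
    {"tx": 0, "ty": 0, "tz": 0.06, "rx": 0, "ry": 0, "rz": 0},
    {"tx": 0, "ty": 0, "tz": 0.06, "rx": 0, "ry": 0, "rz": 0}
  ]
}}

```text
clock: 12.3
ee_pos: [0.4976, -0.3317, 0.0767]
eef_rot: [0.996, -0.092, 0.0, -0.0]
wrist_force: [-0.8, -0.0, -2.7]
gripper_width: 0.0179
finger_force: 30.0
```

>>> {"method": "step_arm", "body": {
  "commands": [
    {"tx": 0, "ty": 0, "tz": 0.01, "rx": 0, "ry": 0, "rz": 0},
    {"tx": 0, "ty": 0, "tz": 0.01, "rx": 0, "ry": 0, "rz": 0},
    {"tx": 0, "ty": 0, "tz": 0.02, "rx": 0, "ry": 0, "rz": 0},
    {"tx": 0, "ty": 0, "tz": 0.02, "rx": 0, "ry": 0, "rz": 0}
  ]
}}

```text
clock: 12.7
ee_pos: [0.4978, -0.3318, 0.0756]
eef_rot: [0.996, -0.092, 0.0, 0.0]
wrist_force: [-0.4, 2.1, 4.1]
gripper_width: 0.0178
finger_force: 30.0
```

The upward force shows the key has touched the floor. I'll open the fingers, then rise.

>>> {"method": "step_arm", "body": {
  "commands": [
    {"tx": 0, "ty": 0, "tz": 0, "rx": 0, "ry": 0, "rz": 0},
    {"tx": 0, "ty": 0, "tz": 0, "rx": 0, "ry": 0, "rz": 0},
    {"tx": 0, "ty": 0, "tz": 0, "rx": 0, "ry": 0, "rz": 0},
    {"tx": 0, "ty": 0, "tz": 0, "rx": 0, "ry": 0, "rz": 0},
    {"tx": 0, "ty": 0, "tz": 0, "rx": 0, "ry": 0, "rz": 0},
    {"tx": 0, "ty": 0, "tz": 0, "rx": 0, "ry": 0, "rz": 0},
    {"tx": 0, "ty": 0, "tz": 0, "rx": 0, "ry": 0, "rz": 0},
    {"tx": 0, "ty": 0, "tz": 0, "rx": 0, "ry": 0, "rz": 0}
  ],
  "fingers": -0.4
}}

```text
clock: 13.5
ee_pos: [0.4976, -0.3316, 0.0746]
eef_rot: [0.996, -0.092, -0.0, -0.0]
wrist_force: [-0.7, -0.5, -0.2]
gripper_width: 0.0648
finger_force: 0.0
```

>>> {"method": "step_arm", "body": {
  "commands": [
    {"tx": 0, "ty": 0, "tz": -0.15, "rx": 0, "ry": 0, "rz": 0},
    {"tx": 0, "ty": 0, "tz": -0.4, "rx": 0, "ry": 0, "rz": 0},
    {"tx": 0, "ty": 0, "tz": -0.8, "rx": 0, "ry": 0, "rz": 0},
    {"tx": 0, "ty": 0, "tz": -1, "rx": 0, "ry": 0, "rz": 0}
  ]
}}

```text
clock: 13.9
ee_pos: [0.4986, -0.3325, 0.1779]
eef_rot: [0.996, -0.092, 0.002, 0.001]
wrist_force: [0.7, 0.7, -0.4]
gripper_width: 0.0651
finger_force: 0.0
```

>>> {"method": "step_arm", "body": {
  "commands": [
    {"tx": -0.3, "ty": 0, "tz": -0.4, "rx": 0, "ry": 0, "rz": 0},
    {"tx": -0.6, "ty": 0, "tz": -0.8, "rx": 0, "ry": 0, "rz": 0},
    {"tx": -1, "ty": 0, "tz": -1, "rx": 0, "ry": 0, "rz": 0},
    {"tx": -1, "ty": 0, "tz": -1, "rx": 0, "ry": 0, "rz": 0},
    {"tx": -1, "ty": 0, "tz": -1, "rx": 0, "ry": 0, "rz": 0}
  ]
}}

```text
clock: 14.4
ee_pos: [0.3992, -0.3135, 0.2755]
eef_rot: [0.996, -0.093, 0.001, 0.001]
wrist_force: [0.6, 0.9, -0.5]
gripper_width: 0.065
finger_force: 0.0
```

```bash
python3 - <<'E'
from h import *
s,c=shot('scene','s4.png'); s2,c2=shot('wrist','w4.png')
a=cv2.resize(s['img'][60:250,150:350],None,fx=1.9,fy=1.9,interpolation=2); b=s2['img'][:300,150:550]
o=np.zeros((370,a.shape[1]+400,3),np.uint8); o[:a.shape[0],:a.shape[1]]=a; o[:300,a.shape[1]:]=b; cv2.imwrite('pics/c4.png',o[:,:,::-1])
E
```

```text
(no output)
```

View pics/c4.png

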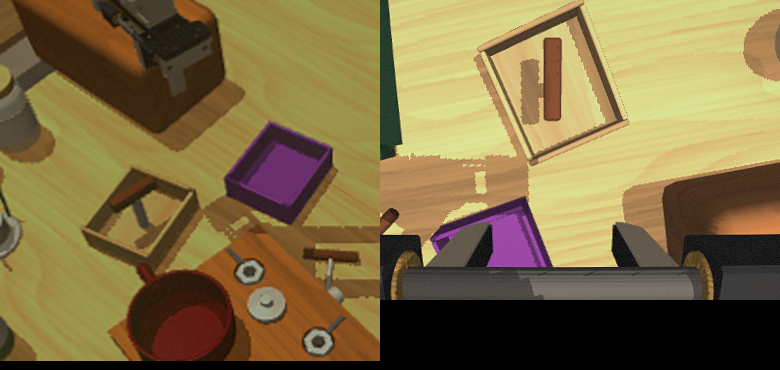

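The key stands in the plywood box with its handle at (552,80) in the wrist crop. The pointer still points to the drawer fronts, and the gripper is clear of everything.

```bash
python3 -c "
from h import *
print(order.finish_job())"
```

```text
the job is handed in; nothing more can be done
None
```

I turned the lock about a quarter turn clockwise, stood the key upright in the plywood box and handed the job in at about 14.5 s; the hand-in gave no verdict, but the last pictures showed the lock turned, the key in the box and the gripper clear.

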